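# Pop an order puck and trap it in the chute

## Task

Pop an order puck out of the counter dispenser for the next guest: push the ejector paddle beside the chute fully down with one fingertip, and have your other finger standing in the chute so that it traps the puck before it slides out of the open end. Finish while holding: the paddle still pressed down by the one finger and the puck lying still in the chute against the other. Do not lift the puck, and leave the mug, the spoon jar, the bell and the sweet bowl where they stand.

Things in the scene. Friction and masses are not known exactly. Their poses are not given: they have to be found in the camera images.
- dispenser: Fixed order-puck dispenser: wooden magazine 70x58 mm, 93 high, open above the puck; a steel chute runs 170 mm in -x (to the robot), falling 15 deg from 58 to 12 mm high, open-ended, 50 mm wide inside, walls 4 thick, 14 high; very slippery: the puck never rests on it alone. Origin on the worktop below the chute's top end, on its centre line; z up, +x into the magazine, +y to the ejector paddle.
- puck: Light wooden disc, 40 mm diameter, 20 mm thick, 70 to 140 g, lying flat on a level seat in the magazine; origin at the centre of its underside (at the start x 24, y 0, z 58 mm in the dispenser frame). The pusher behind it drives it out; with the paddle about 7 mm down it tips into the chute and slides off by itself.
- ejector (a joint): Travel of the ejector paddle in m: 0 up, 0.012 fully down. Spring: 1.5 N to start, 4.5 N at the bottom, comes back up when let go. It drives the pusher 3.5 times as far, which pushes the puck out of the magazine.
- ejector_top (a point): Centre of the top face of the ejector paddle, a dark steel plate 42 mm (along the chute) x 32 mm (across). 54 mm above the worktop when up, 42 mm when pressed.
- chute_point (a point): Point on the chute floor's centre line beside the paddle: 90 mm down the chute, 70 mm in the dispenser's -y from the paddle's centre, 34 mm above the worktop, 8 mm below the pressed paddle. A fingertip here, as low as the one pressing the paddle, stands between the chute walls and stops the puck, which then lies about 30 mm uphill of it.
- mug: Loose navy mug, 81 mm high, 111 mm over its handle, beside the chute on the side away from the paddle (its origin 115 to 135 mm from the chute's centre line). Not to be disturbed. Origin under its middle.
- spoon_jar: Loose amber glass jar with teaspoons, 79 mm diameter, 137 mm high, behind the magazine's paddle-side corner. Not to be disturbed. Origin under its centre.
- bell: Loose counter bell, 73 mm diameter, 58 mm high, to the right of the dispenser. Not part of the job. Origin under its centre.
- sweet_bowl: Loose white bowl of sweets, 111 mm diameter, 55 mm high, to the right of the dispenser. Not part of the job. Origin under its centre.
There are look-alikes about, which are no part of the job. There is more than one size of the puck; the job needs the smallest.

How it is judged:
On the way, in this order (a step that is already met when the one before it is completed fails the run):
1. the ejector is being pressed (value of joint ejector above 0.003 m).
2. the puck has popped out and is trapped, still, against a finger in the chute with the ejector down (value of joint ejector above 0.009 m and x of puck in the frame of dispenser below -0.025 m and contact force between the fingers and puck above 0.03 N and linear speed of puck below 0.02 m/s), for 0.2 s.
At the end, for the whole second after the job is handed in: The ejector is held at least 9 of its 12 mm down, and the puck lies still (under 20 mm/s) in the chute, its centre 25 to 150 mm down from the mouth and within 15 mm of the centre line, resting against a finger (over 0.03 N) (all of step 2 and x of puck in the frame of dispenser above -0.15 m and y of puck in the frame of dispenser between -0.015 and 0.015 m); the arm keeps its last pose, push and grip.
It fails at once if the puck slides out of the chute's open end (x of puck in the frame of dispenser below -0.16 m).
It fails at once if the puck is lifted out of the dispenser (z of puck in the frame of dispenser above 0.08 m or (x of puck in the frame of dispenser below -0.06 m and z of puck in the frame of dispenser above 0.062 m)).
It fails at once if a bystander is pushed more than 20 mm (distance of any of mug, spoon_jar, bell, sweet_bowl from where it was at the start of the episode above 0.02 m).
It also fails if it takes over 32 s, if anything falls off the work surface, if the arm or the gripper's body presses on something with over 40 N, if the wrist force passes 120 N, or if a joint passes its speed limit or range.

## Robot

A 7-joint arm with a two-finger parallel gripper is mounted at the origin on a cart in front of the work surface, level with it; the furniture and walls round the work are solid. World frame = base frame: x ahead of the robot, y to its left, z up, the work surface at z = 0. Lengths are in m, angles in rad, forces in N, time in s.
With the tool pointing down it reaches from about 0.425 to 0.925 m from the base axis. Payload 6.8 kg.
Tool frame: the origin (TCP) lies on the centre line of the jaws, within the pads' length; the fingertips stand 14 mm ahead of it and the grasp point (between the pads) lies 5 mm behind it; z points along the fingers, y is the line along which they close (so a half turn about z gives the same grasp; the last joint's range is limited). The gripper opens to 85 mm and grips with 20 to 120 N. Pads are 22 mm wide; open, the fingers measure 114 mm over their backs; the gripper's body (76 mm by 85 mm) begins 54 mm behind the grasp point. The pads swing forward as they close: fully open they stand 13 mm farther back than shut.
Start: joints at [-1.256, 0.477, 0.022, 1.555, -0.011, 1.109, -0.083], TCP at [0.277, 0.616, 0.245] pointing down, gripper open.
Joint ranges: [-2.96, 2.96], [-0.34, 2.1], [-1.41, 1.46], [0.24, 2.44], [-1.37, 4.51], [0.17, 1.92], [-2.96, 2.96]. Speed limits (rad/s): [2.39, 2.39, 3.14, 3.14, 3.14, 3.14, 3.14].

## Interface

Orientations are given as a unit quaternion [w, x, y, z].
In Python, from station import bot gives the robot as it stands. The module is installed in compiled form; this text tells all that it offers.
- The arm moves only by the tool drive_tool, never from a script. Its argument "commands" is a list of rows, each an object with "hand": the opening, from 0 (shut) to 1 (fully open); "translation": the shift along the world's x, y, z in mm, a list of three; "angular": the turn, a rotation vector about the world's x, y, z in rad, a list of three. In form: [{"hand": hand, "translation": [tx, ty, tz], "angular": [ax, ay, az]}, ...]. A call has 1 to 12 rows; each row is the pose to reach, as a shift and turn from the pose commanded when the call began; what a row does not reach only later rows make up. A row lasts 1/8 s, in which the tool goes at most 62.5 mm and 10.7 degrees, less where a joint would pass 70% of its speed; a pose out of reach is approached as far as the arm can. A call with a gripper value outside its range is refused whole. The fingers move at their own pace and stop on an object; "force" is the grip in N (left out, the last holds). Time passes only in rows, so rows that repeat a pose let the fingers close. It gives the time, the measured TCP pose, the force, the opening and the grip force at its end, in the units of the state.
- bot.get_obs(): the state, without advancing time (a new reading comes with each control period).
- bot.read_camera(name): name is "side" or "top" or "wrist"; returns the picture (384x512x3 uint8, red, green, blue); there is no depth.
- bot.camera_model(name): a dict with "fx", "fy", "cx", "cy" (pixels), "k1" (the pictures are not rectified: a ray, as slopes to the right and down, at radius r is drawn at 1 + k1 r^2 times it, then the intrinsics apply), "view" (4x4, takes a point from world to camera coordinates). Camera axes: x right, y up, looking along -z (the intrinsics and any distortion apply to the point x, -y, -z); pixel columns grow to the right and rows downward; lengths in m; the calibration is good to about 2 mm. A picture is of the moment at which its call begins: read the wrist's pose just before it. camera_model takes no time and is no camera call; for the wrist camera it gives the pose at the moment of the call.
- bot.hand_in(): hands the job in; it is judged then, once.
Trained networks look in the newest picture that a camera, given by its name, has taken for a name from the list of things; names that differ only in an ending like _2 or _b are one class to them, and where a whole thing is asked for, a point or a joint stands for the part that bears it (a point fixed in the world has none). Each returns a list of dicts, best first, with "score" (0 to 1); they miss things now and then, are a little off and sometimes report something else, mostly with a low value. They report only what shows in the picture. A call takes as long as a camera call. They do not tell look-alikes from the thing itself.
- bot.find_in(camera, query): "position" ([column, row] in pixels, amid what is visible of it).
- bot.outline_of(camera, query): "pixels" (384x512 bool, what is visible of it) and "position" ([column, row] in pixels, amid what is visible of it).
The state is a dict: "t": time; "q": joint angles; "joint_vel": joint speeds; "joint_torque": joint torques, N m; "eef_pos": TCP position; "tool_rot": TCP orientation; "contact_force": force on the tool from outside, world axes, zero at the start; "torque": the same for the moment, N m; "gripper_width": opening from 0.0 (shut) to 1.0 (fully open); "grasp_force": force on a finger pad.
Only numpy, scipy, OpenCV 4.12 (cv2) and the standard library are available. Lean on these libraries where they do the work, as an engineer would, in place of code of your own. Each camera call takes 0.05 s, during which the arm holds its last target. There are 200 camera calls.

## Working session

There is one attempt and no reset: what is moved stays moved. The work goes in short steps, Python scripts to look and compute and a tool call to move; the robot and the scene stay as the last step left them, time stands still between calls to the robot, and variables do not carry over. Pictures are saved under pics/ and viewed, at most 10 in all, crops included, and the job is handed in when it is done.

Besides the shell and the picture viewer there is one more tool, called after "Call:" as name(argument=value, ...), one argument or row to a line, values as JSON. drive_tool: Moves the arm, as the interface text tells. Its arguments: {"type":"object","properties":{"commands":{"type":"array","items":{"type":"object","properties":{"hand":{"type":"number"},"translation":{"type":"array","items":{"type":"number"}},"angular":{"type":"array","items":{"type":"number"}}}}},"force":{"type":"number"}},"required":["commands"]}

```bash
mkdir -p pics
cat > h.py <<'E'
import numpy as np, cv2
from station import bot
from scipy.optimize import least_squares
def proj(m,P):
    P=np.atleast_2d(P);V=np.array(m['view']);c=P@V[:3,:3].T+V[:3,3]
    s=np.c_[c[:,0]/-c[:,2],-c[:,1]/-c[:,2]];r=(s**2).sum(1,keepdims=True);s=s*(1+m['k1']*r)
    return np.c_[s[:,0]*m['fx']+m['cx'],s[:,1]*m['fy']+m['cy']]
def on_plane(m,uv,z):
    V=np.array(m['view']);R=V[:3,:3];C=-R.T@V[:3,3]
    d=np.array([(uv[0]-m['cx'])/m['fx'],(uv[1]-m['cy'])/m['fy']]);s=d.copy()
    for _ in range(20): s=d/(1+m['k1']*(s@s))
    w=R.T@np.array([s[0],-s[1],-1]);return C+w*(z-C[2])/w[2]
def tri(ms,uvs):
    f=lambda p:np.concatenate([proj(m,p)[0]-u for m,u in zip(ms,uvs)])
    r=least_squares(f,[.6,0,.05]);return r.x,np.abs(r.fun).max()
E
python3 - <<'E'
from h import *
ims=[]
o=bot.get_obs();print({k:np.round(v,3) for k,v in o.items()})
for c in ['top','side','wrist']:
    im=bot.read_camera(c);m=bot.camera_model(c);np.save(f'pics/{c}.npy',im)
    V=np.array(m['view']);print(c,np.round(-V[:3,:3].T@V[:3,3],3),m['fx'],m['k1'])
    cv2.imwrite(f'pics/{c}0.png',cv2.resize(im[:,:,::-1],(800,600),interpolation=cv2.INTER_CUBIC))
    for n in ['dispenser','puck','ejector_top','mug','spoon_jar','bell','sweet_bowl']:
        if c=='wrist':continue
        print(n,[(np.round(d['position'],1).tolist(),round(d['score'],2)) for d in bot.find_in(c,n)])
E
```

```text
{'t': np.float64(0.0), 'q': array([-1.256,  0.478,  0.022,  1.556, -0.012,  1.109, -0.083]), 'joint_vel': array([-0.001,  0.001, -0.001, -0.   ,  0.001,  0.   ,  0.   ]), 'joint_torque': array([-1.0000e-03, -5.9644e+01,  1.6070e+00, -2.8121e+01,  1.2000e-02,
        9.0000e-03, -0.0000e+00]), 'eef_pos': array([0.277, 0.615, 0.244]), 'tool_rot': array([-0.   ,  0.21 ,  0.978, -0.001]), 'contact_force': array([ 0.025,  0.196, -0.256]), 'torque': array([ 0.012, -0.022, -0.006]), 'grasp_force': np.float64(0.0), 'gripper_width': np.float64(1.004)}
top [ 0.496 -0.121  1.086] 369.1502164724816 -0.050144639928985386
dispenser [([190.4, 219.8], 0.96)]
puck [([161.6, 133.9], 0.87), ([199.2, 152.6], 0.61), ([184.6, 185.9], 0.46)]
ejector_top [([163.3, 228.2], 0.47)]
mug []
spoon_jar [([147.5, 170.1], 0.83), ([165.2, 230.7], 0.37)]
bell [([335.5, 238.5], 0.62), ([187.1, 218.9], 0.3)]
sweet_bowl [([389.8, 236.7], 0.98)]
side [ 1.35  -0.827  1.137] 408.6945630339651 -0.14145526019031054
dispenser [([292.3, 165.0], 0.69)]
puck [([343.5, 188.6], 0.69), ([318.5, 192.8], 0.65), ([303.4, 167.6], 0.5)]
ejector_top [([291.2, 147.4], 0.45)]
mug [([255.8, 166.9], 0.59)]
spoon_jar [([324.4, 162.8], 0.57), ([254.7, 167.1], 0.41)]
bell [([191.4, 209.5], 0.66)]
sweet_bowl [([160.2, 226.0], 0.62)]
wrist [0.21  0.646 0.374] 277.0434485035101 -0.02937635804376975
```

View pics/top0.png

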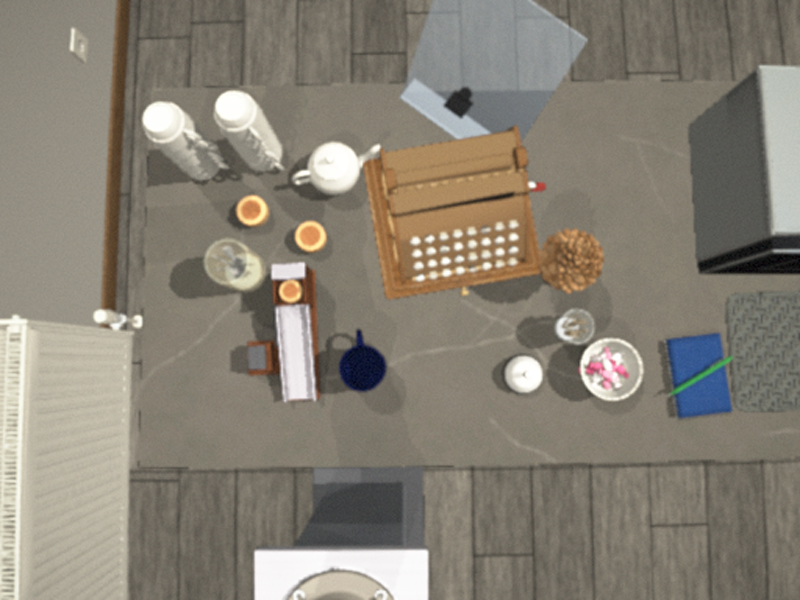

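View pics/side0.png

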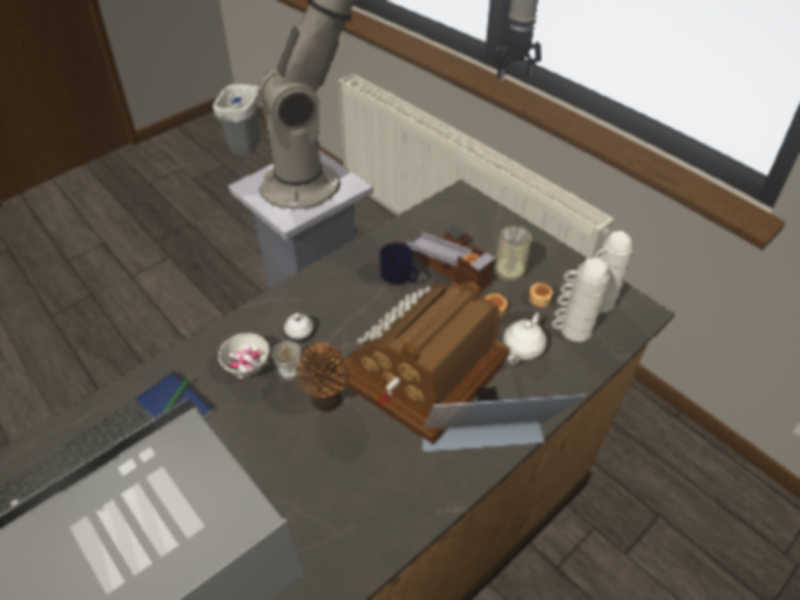

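Run:
```python
from h import *
mt,ms=bot.camera_model('top'),bot.camera_model('side')
k=512/800
for n,a,b in [('paddle',(259,358),(291.2*1.5625,147.4*1.5625)),('puck',(290,291),(303.4/k,167.6/k)),('mug',(362,369),(397,262)),('jar',(235,265),(514,252))]:
    a=np.array(a)*k;b=np.array(b)*k
    print(n,np.round(tri([mt,ms],[a,b]),3),np.round(on_plane(mt,a,.05),3))
for p in [(278,306),(312,306),(282,400),(317,400)]: print(np.round(on_plane(mt,np.array(p)*k,.072 if p[1]<350 else .026),3))
```

```text
Traceback (most recent call last):
ValueError: setting an array element with a sequence. The requested array has an inhomogeneous shape after 1 dimensions. The detected shape was (2,) + inhomogeneous part.
```

Run:
```python
from h import *
mt,ms=bot.camera_model('top'),bot.camera_model('side')
k=512/800
for n,a,b in [('paddle',(259,358),(291.2*1.5625,147.4*1.5625)),('puck',(290,291),(303.4/k,167.6/k)),('mug',(362,369),(397,262)),('jar',(235,265),(514,252))]:
    a=np.array(a)*k;b=np.array(b)*k
    p,e=tri([mt,ms],[a,b]);print(n,np.round(p,3),round(e,2),np.round(on_plane(mt,a,.05),3))
for p in [(278,306),(312,306),(282,400),(317,400)]: print(np.round(on_plane(mt,np.array(p)*k,.072 if p[1]<350 else .026),3))
```

```text
paddle [0.503 0.138 0.057] 0.94 [0.502 0.139 0.05 ]
puck [0.623 0.082 0.063] 1.09 [0.623 0.083 0.05 ]
mug [ 0.481 -0.045  0.044] 0.85 [ 0.48  -0.047  0.05 ]
jar [0.67  0.18  0.069] 0.62 [0.672 0.184 0.05 ]
[0.594 0.1   0.072]
[0.593 0.039 0.072]
[0.425 0.102 0.026]
[0.425 0.038 0.026]
```

Call:
drive_tool(
  commands=[
    {"hand": 0.65,"translation": [28,-55,6],"angular": [0,0,0.047]},
    {"hand": 0.65,"translation": [56,-110,12],"angular": [0,0,0.094]},
    {"hand": 0.65,"translation": [84,-165,18],"angular": [0,0,0.141]},
    {"hand": 0.65,"translation": [112,-220,24],"angular": [0,0,0.188]},
    {"hand": 0.65,"translation": [140,-275,30],"angular": [0,0,0.235]},
    {"hand": 0.65,"translation": [168,-330,36],"angular": [0,0,0.282]},
    {"hand": 0.65,"translation": [196,-385,42],"angular": [0,0,0.329]},
    {"hand": 0.65,"translation": [224,-440,48],"angular": [0,0,0.376]},
    {"hand": 0.65,"translation": [253,-495,55],"angular": [0,0,0.423]},
    {"hand": 0.65,"translation": [253,-495,55],"angular": [0,0,0.423]},
    {"hand": 0.65,"translation": [253,-495,55],"angular": [0,0,0.423]},
  ],
)

```text
t: 2.22
eef_pos: [0.5297, 0.1211, 0.3003]
tool_rot: [-0.0, 0.0, 1.0, 0.0]
contact_force: [-0.2, 0.7, 0.1]
gripper_width: 0.653
grasp_force: 0.0
```

Run:
```python
from h import *
import pickle
o=bot.get_obs();m=bot.camera_model('wrist');im=bot.read_camera('wrist')
print(o['t'],np.round(o['eef_pos'],4),np.round(o['tool_rot'],3),o['gripper_width'],np.round(o['contact_force'],2))
V=np.array(m['view']);print(np.round(-V[:3,:3].T@V[:3,3],3))
pickle.dump((m,im),open('w1.pkl','wb'))
cv2.imwrite('pics/w1.png',cv2.resize(im[:,:,::-1],(800,600),interpolation=cv2.INTER_CUBIC))
for n in ['dispenser','puck','ejector_top','mug','spoon_jar']:
    print(n,[(np.round(d['position'],1).tolist(),round(d['score'],2)) for d in bot.find_in('wrist',n)])
```

```text
2.225 [0.5297 0.1211 0.3003] [-0.  0.  1.  0.] 0.6525933089529237 [-0.18  0.67  0.07]
[0.456 0.121 0.429]
dispenser [([231.3, 158.3], 0.72)]
puck [([225.4, 230.6], 0.85), ([217.7, 283.9], 0.84), ([273.4, 310.0], 0.8)]
ejector_top [([273.8, 145.9], 0.89)]
mug [([130.3, 130.0], 0.82)]
spoon_jar [([290.8, 263.3], 0.81)]
```

View pics/w1.png

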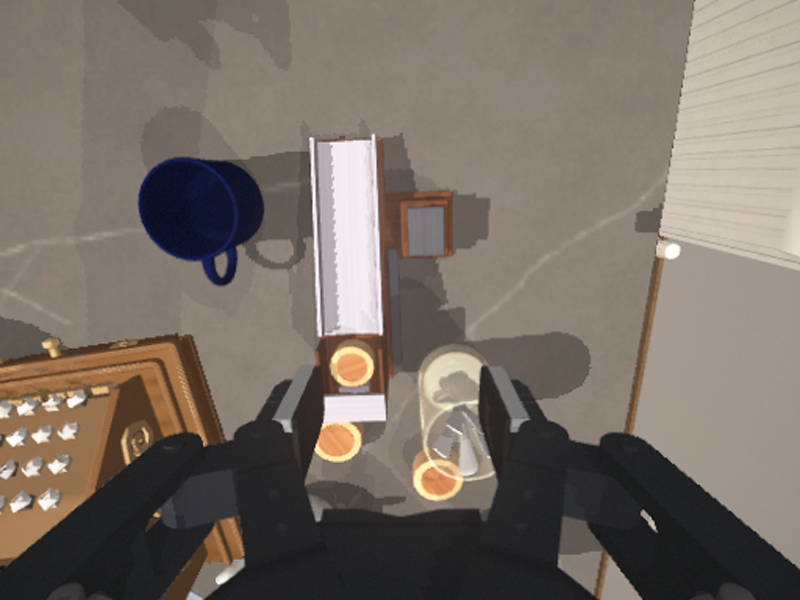

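Run:
```python
from h import *
import pickle
m,im=pickle.load(open('w1.pkl','rb'));k=.64
for n,p,z in [('lowL',(311,137),.026),('lowR',(377,135),.026),('upL',(318,335),.072),('upR',(383,335),.072),('puck',(352,366),.078),('pad',(426,231),.054),('padUL',(405,205),.054),('padUR',(445,205),.054),('padLL',(408,255),.054),('padLR',(446,255),.054),('magR',(386,420),.093),('magL',(322,421),.093)]:
    print(n,np.round(on_plane(m,np.array(p)*k,z),4))
mt=bot.camera_model('top');ms=bot.camera_model('side')
for n,a,b,c in [('pad',(426,231),(259,358),(455,230.3)),('puck',(352,366),(290,291),(474,261.9))]:
  p,e=tri([m,mt,ms],[np.array(x)*k for x in(a,b,c)]);print(n,np.round(p,4),e)
```

```text
lowL [0.4266 0.0436 0.026 ]
lowR [0.4251 0.1015 0.026 ]
upL [0.594  0.0492 0.072 ]
upR [0.594  0.1065 0.072 ]
puck [0.6211 0.0789 0.078 ]
pad [0.5051 0.144  0.054 ]
padUL [0.4831 0.1258 0.054 ]
padUR [0.4831 0.1598 0.054 ]
padLL [0.5261 0.1286 0.054 ]
padLR [0.5261 0.1619 0.054 ]
magR [0.6665 0.1091 0.093 ]
magL [0.6675 0.0523 0.093 ]
pad [0.5045 0.1429 0.0538] 1.8583341330016196
puck [0.6244 0.0784 0.07  ] 1.4413274083270267
```

Call:
drive_tool(
  commands=[
    {"hand": 0.65,"translation": [-12,-6,-50],"angular": [0,0,0.03]},
    {"hand": 0.65,"translation": [-24,-12,-100],"angular": [0,0,0.03]},
    {"hand": 0.65,"translation": [-24,-12,-150],"angular": [0,0,0.03]},
    {"hand": 0.65,"translation": [-24,-12,-190],"angular": [0,0,0.03]},
    {"hand": 0.65,"translation": [-24,-12,-210],"angular": [0,0,0.03]},
    {"hand": 0.65,"translation": [-24,-12,-210],"angular": [0,0,0.03]},
    {"hand": 0.65,"translation": [-24,-12,-210],"angular": [0,0,0.03]},
  ],
)

```text
t: 3.4
eef_pos: [0.5066, 0.109, 0.0912]
tool_rot: [0.001, -0.015, 1.0, 0.0]
contact_force: [0.1, -0.5, 0.0]
gripper_width: 0.649
grasp_force: 0.0
```

Run:
```python
from h import *
import pickle
o=bot.get_obs();m=bot.camera_model('wrist');im=bot.read_camera('wrist')
print(o['t'],np.round(o['eef_pos'],4),np.round(o['tool_rot'],3),o['gripper_width'],np.round(o['contact_force'],2))
pickle.dump((m,im),open('w2.pkl','wb'))
cv2.imwrite('pics/w2.png',cv2.resize(im[:,:,::-1],(800,600),interpolation=cv2.INTER_CUBIC))
R=o['eef_pos']
print('proj chute pt, paddle, tip expected', np.round(proj(m,[[.5066,.074,.034],[.5045,.1435,.054],[R[0],R[1]+.035,R[2]-.011],[R[0],R[1]-.035,R[2]-.011]])/.64,0).tolist())
```

```text
3.4 [0.5066 0.109  0.0912] [ 0.001 -0.015  1.     0.   ] 0.6488754091862131 [ 0.1  -0.51  0.05]
proj chute pt, paddle, tip expected [[323.0, 336.0], [482.0, 354.0], [496.0, 388.0], [301.0, 383.0]]
```

View pics/w2.png

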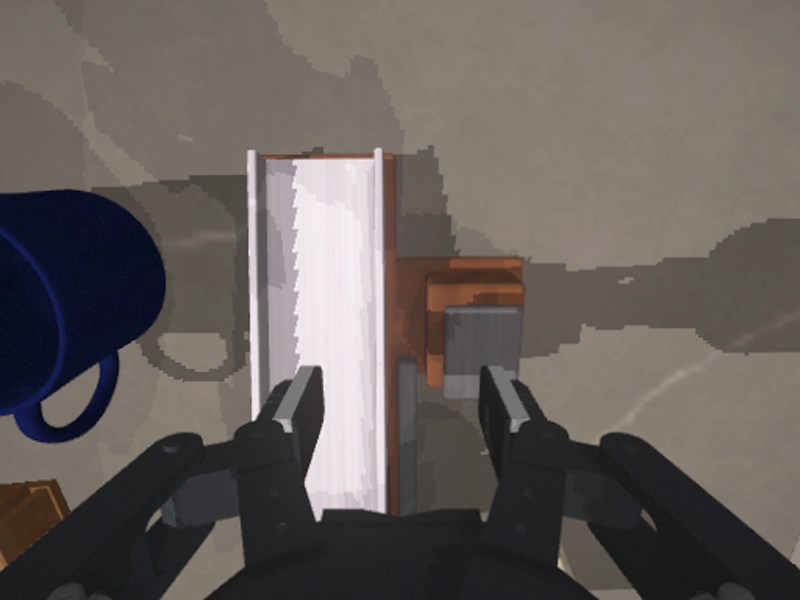

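Call:
drive_tool(
  commands=[
    {"hand": 0.7,"translation": [-1,0,-10],"angular": [0,0,0]},
    {"hand": 0.7,"translation": [-1,0,-21],"angular": [0,0,0]},
    {"hand": 0.7,"translation": [-1,0,-21],"angular": [0,0,0]},
    {"hand": 0.7,"translation": [-1,0,-21],"angular": [0,0,0]},
  ],
)

```text
t: 3.95
eef_pos: [0.5049, 0.1085, 0.0692]
tool_rot: [-0.0, -0.015, 1.0, -0.0]
contact_force: [1.0, -0.0, 0.1]
gripper_width: 0.699
grasp_force: 0.0
```

Call:
drive_tool(
  commands=[
    {"hand": 0.7,"translation": [0,0,-3],"angular": [0,0,0]},
    {"hand": 0.7,"translation": [0,0,-6],"angular": [0,0,0]},
    {"hand": 0.7,"translation": [0,0,-6],"angular": [0,0,0]},
  ],
)

```text
t: 4.32
eef_pos: [0.505, 0.1086, 0.0632]
tool_rot: [-0.0, -0.015, 1.0, -0.0]
contact_force: [1.5, -0.6, 0.7]
gripper_width: 0.702
grasp_force: 0.0
```

Call:
drive_tool(
  commands=[
    {"hand": 0.7,"translation": [0,0,-2],"angular": [0,0,0]},
    {"hand": 0.7,"translation": [0,0,-4],"angular": [0,0,0]},
    {"hand": 0.7,"translation": [0,0,-4],"angular": [0,0,0]},
  ],
)

```text
t: 4.7
eef_pos: [0.505, 0.1086, 0.0592]
tool_rot: [0.0, -0.015, 1.0, 0.0]
contact_force: [-0.2, 0.9, 2.4]
gripper_width: 0.702
grasp_force: 1.1
```

Call:
drive_tool(
  commands=[
    {"hand": 0.7,"translation": [0,0,-2],"angular": [0,0,0]},
    {"hand": 0.7,"translation": [0,0,-3],"angular": [0,0,0]},
    {"hand": 0.7,"translation": [0,0,-3],"angular": [0,0,0]},
  ],
)

```text
t: 5.08
eef_pos: [0.5051, 0.1086, 0.0563]
tool_rot: [0.0, -0.015, 1.0, 0.0]
contact_force: [-0.5, -0.2, 2.3]
gripper_width: 0.698
grasp_force: 1.4
```

Call:
drive_tool(
  commands=[
    {"hand": 0.7,"translation": [0,0,-1],"angular": [0,0,0]},
    {"hand": 0.7,"translation": [0,0,-2],"angular": [0,0,0]},
    {"hand": 0.7,"translation": [0,0,-3],"angular": [0,0,0]},
    {"hand": 0.7,"translation": [0,0,-3],"angular": [0,0,0]},
  ],
)

```text
t: 5.58
eef_pos: [0.505, 0.1086, 0.0533]
tool_rot: [0.0, -0.015, 1.0, 0.0]
contact_force: [0.3, 0.3, 3.5]
gripper_width: 0.701
grasp_force: 1.8
```

Run:
```python
from h import *
im=bot.read_camera('wrist')
cv2.imwrite('pics/w3.png',cv2.resize(im[:,:,::-1],(800,600),interpolation=cv2.INTER_CUBIC))
im=bot.read_camera('top')
cv2.imwrite('pics/t3.png',cv2.resize(im[150:270,110:270,::-1],(800,600),interpolation=cv2.INTER_CUBIC))
```

```text
(no output)
```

View pics/w3.png

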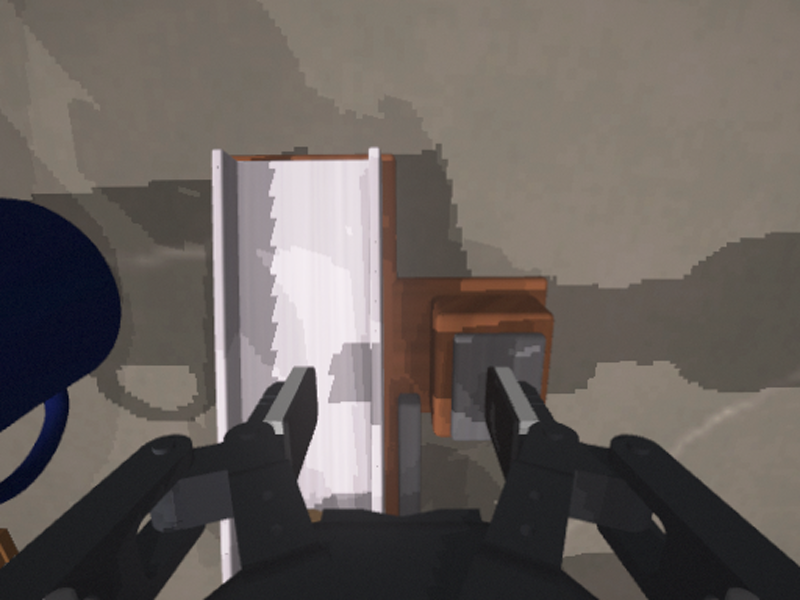

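View pics/t3.png

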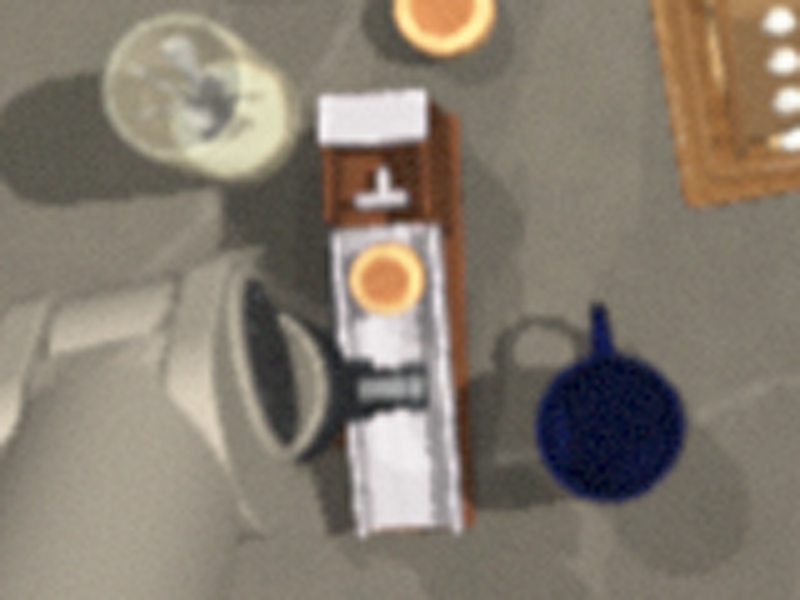

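The puck has left its seat and is in the chute (top crop, 386,278). One finger stands in the chute and the other is on the paddle. I'll press on to the bottom stop.

Call:
drive_tool(
  commands=[
    {"hand": 0.7,"translation": [0,0,-1],"angular": [0,0,0]},
    {"hand": 0.7,"translation": [0,0,-2],"angular": [0,0,0]},
    {"hand": 0.7,"translation": [0,0,-2],"angular": [0,0,0]},
    {"hand": 0.7,"translation": [0,0,-2],"angular": [0,0,0]},
  ],
)

```text
t: 6.18
eef_pos: [0.505, 0.1086, 0.0513]
tool_rot: [0.0, -0.015, 1.0, 0.0]
contact_force: [0.3, -0.6, 4.3]
gripper_width: 0.698
grasp_force: 2.1
```

Call:
drive_tool(
  commands=[
    {"hand": 0.7,"translation": [0,0,-1],"angular": [0,0,0]},
    {"hand": 0.7,"translation": [0,0,-1],"angular": [0,0,0]},
  ],
)

```text
t: 6.42
eef_pos: [0.5051, 0.1086, 0.0509]
tool_rot: [0.0, -0.015, 1.0, 0.0]
contact_force: [-2.2, -1.5, 11.6]
gripper_width: 0.701
grasp_force: 5.5
```

Run:
```python
from h import *
for i in range(4):
    o=bot.get_obs();print(o['t'],np.round(o['eef_pos'],4),np.round(o['contact_force'],2),o['grasp_force']);bot.read_camera('side')
im=bot.read_camera('top')
m=bot.camera_model('top')
for d in bot.find_in('top','puck'): print(np.round(d['position'],1),d['score'],np.round(on_plane(m,d['position'],.065),3))
cv2.imwrite('pics/t4.png',cv2.resize(im[150:270,110:270,::-1],(800,600),interpolation=cv2.INTER_CUBIC))
```

```text
6.425 [0.5051 0.1086 0.0509] [-2.2  -1.46 11.61] 5.510327022057027
6.475 [0.5051 0.1086 0.0509] [-2.29 -0.06 10.7 ] 5.52178560057655
6.525 [0.5051 0.1086 0.0509] [-2.05  0.76 11.48] 5.501157006947324
6.575 [0.5051 0.1086 0.0509] [-2.02  0.48 10.39] 5.49131408566609
[161.7 134.4] 0.77 [0.77  0.149 0.065]
[202.2 150.2] 0.73 [0.723 0.033 0.065]
[185.3 210.5] 0.49 [0.553 0.081 0.065]
```

View pics/t4.png

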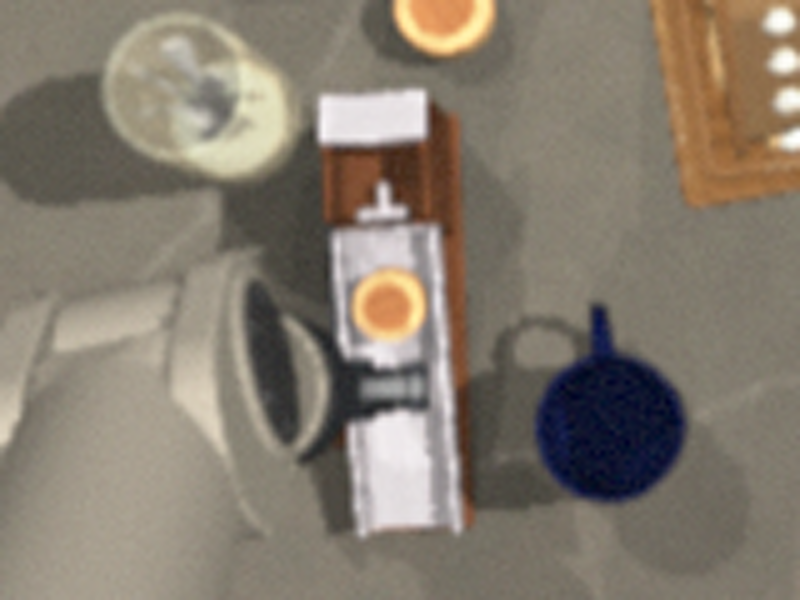

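Call:
drive_tool(
  commands=[
    {"hand": 0.7,"translation": [0,0,0],"angular": [0,0,0]},
    {"hand": 0.7,"translation": [0,0,0],"angular": [0,0,0]},
    {"hand": 0.7,"translation": [0,0,0],"angular": [0,0,0]},
    {"hand": 0.7,"translation": [0,0,0],"angular": [0,0,0]},
  ],
)

```text
t: 7.22
eef_pos: [0.5051, 0.1086, 0.0509]
tool_rot: [0.0, -0.015, 1.0, 0.0]
contact_force: [-2.9, -0.9, 10.4]
gripper_width: 0.698
grasp_force: 5.5
```

Run:
```python
from h import *
m=bot.camera_model('top');s=bot.camera_model('side')
for i in range(2):
    im=bot.read_camera('top')
    a=[d['position'] for d in bot.find_in('top','puck') if abs(d['position'][0]-187)<8 and d['position'][1]>190]
    hsv=cv2.cvtColor(im,cv2.COLOR_RGB2HSV)[192:222,180:196]
    b=(hsv[...,0]<25)&(hsv[...,1]>90)&(hsv[...,2]>120);y,x=np.nonzero(b);c=[x.mean()+180,y.mean()+192]
    print(a,c,len(x),y.min()+192,y.max()+192,np.round(on_plane(m,c,.063),4))
ims=bot.read_camera('side')
for d in bot.find_in('side','puck'): print(np.round(d['position'],1),d['score'])
p=[[.536,.077,.063],[.55,.077,.065],[.505,.075,.042]]
print(np.round(proj(m,p),1).tolist(),np.round(proj(s,p),1).tolist())
cv2.imwrite('pics/s5.png',cv2.resize(ims[125:215,240:360,::-1],(800,600),interpolation=cv2.INTER_CUBIC))
```

```text
[[188.8, 211.9]] [np.float64(187.45911949685535), np.float64(210.0440251572327)] 159 192 217 [0.5544 0.0749 0.063 ]
[[186.4, 209.8]] [np.float64(187.4968152866242), np.float64(210.02547770700636)] 157 192 216 [0.5545 0.0748 0.063 ]
[342.5 190.6] 0.77
[320.5 191.2] 0.44
[[186.7, 216.7], [186.6, 211.6], [188.8, 227.9]] [[285.4, 157.2], [288.0, 158.6], [279.3, 157.5]]
```

View pics/s5.png

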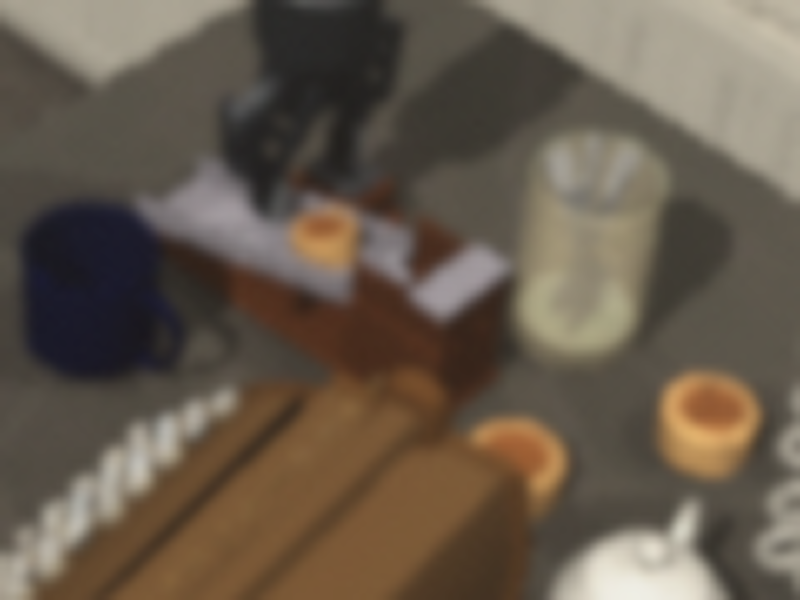

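Paddle is at the stop (force rose from 4 to 11 N) and the puck lies still at about x = 0.553. That is a bit higher than I expected for contact, so I'll test it by easing the press slightly and moving the finger 6 mm uphill to see whether the puck follows.

Call:
drive_tool(
  commands=[
    {"hand": 0.7,"translation": [0,0,0.5],"angular": [0,0,0]},
    {"hand": 0.7,"translation": [3,0,0.5],"angular": [0,0,0]},
    {"hand": 0.7,"translation": [6,0,0.5],"angular": [0,0,0]},
    {"hand": 0.7,"translation": [6,0,0.5],"angular": [0,0,0]},
    {"hand": 0.7,"translation": [6,0,0.5],"angular": [0,0,0]},
  ],
)

```text
t: 8.15
eef_pos: [0.5056, 0.1087, 0.0506]
tool_rot: [-0.005, -0.016, 1.0, -0.0]
contact_force: [-16.4, 0.3, 21.9]
gripper_width: 0.697
grasp_force: 11.4
```

```bash
cat > pk.py <<'E'
from h import *
m=bot.camera_model('top')
im=bot.read_camera('top')
hsv=cv2.cvtColor(im,cv2.COLOR_RGB2HSV)[200:224,180:196]
b=((hsv[...,0]<25)&(hsv[...,1]>90)&(hsv[...,2]>120)).astype(np.uint8)
n,l,st,ce=cv2.connectedComponentsWithStats(b);i=1+st[1:,4].argmax();c=ce[i]+[180,200]
print('puck',c,st[i],np.round(on_plane(m,c,.063),4))
o=bot.get_obs();print(np.round(o['eef_pos'],4),np.round(o['contact_force'],2),o['grasp_force'])
E
python3 pk.py;python3 - <<'E'
from h import *
a=bot.read_camera('wrist')
cv2.imwrite('pics/w6.png',cv2.resize(a[200:350,130:330,::-1],(800,600),interpolation=cv2.INTER_CUBIC))
E
```

```text
puck [187.48051948 210.32467532] [  0   4  15  14 154] [0.5536 0.0748 0.063 ]
[0.5056 0.1086 0.0506] [-15.25  -1.33  22.84] 11.393723906949162
```

View pics/w6.png

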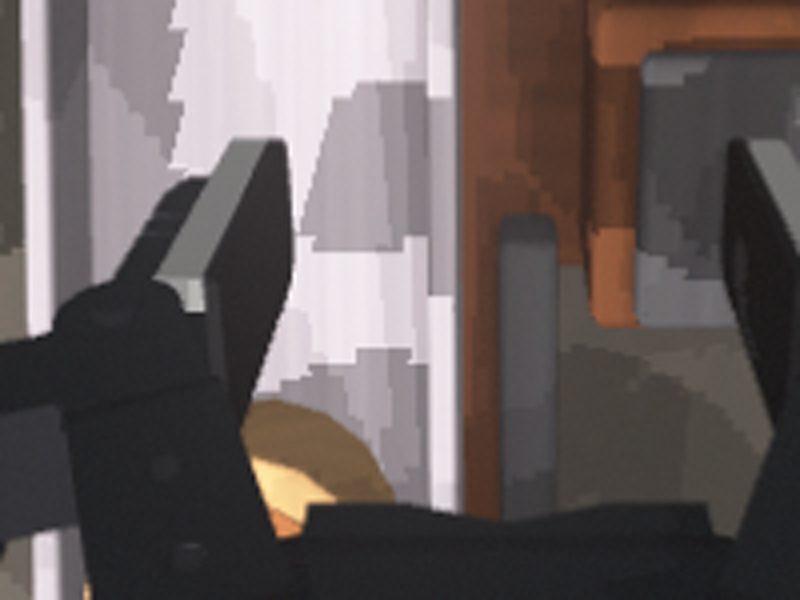

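Call:
drive_tool(
  commands=[
    {"hand": 0.7,"translation": [-6,0,0],"angular": [0,0,0]},
    {"hand": 0.7,"translation": [-6,0,0.5],"angular": [0,0,0]},
    {"hand": 0.7,"translation": [-6,0,1],"angular": [0,0,0]},
    {"hand": 0.7,"translation": [-6,0,1],"angular": [0,0,0]},
  ],
)

```text
t: 8.75
eef_pos: [0.5047, 0.1086, 0.0517]
tool_rot: [-0.0, -0.015, 1.0, -0.0]
contact_force: [-1.4, 0.1, 4.9]
gripper_width: 0.701
grasp_force: 2.0
```

```bash
python3 pk.py
python3 - <<'E'
from h import *
m=bot.camera_model('wrist')
for n,p,z in [('tip-x',(285,140),.042),('tip+x',(293,240),.042),('tip+x up',(240,420),.075),('puckedge low',(285,400),.044),('puck top edge',(250,455),.062),('padLeftTop',(640,55),.042),('padLow',(640,325),.042)]:
    print(n,np.round(on_plane(m,np.array(p)/4+[130,200],z),4))
E
```

```text
puck [187.53246753 210.25974026] [  1   4  14  13 154] [0.5538 0.0747 0.063 ]
[0.5047 0.1087 0.0516] [-1.72  0.4   3.94] 2.0310207717074036
tip-x [0.4977 0.0788 0.042 ]
tip+x [0.5131 0.0794 0.042 ]
tip+x up [0.5171 0.0793 0.075 ]
puckedge low [0.5385 0.0779 0.044 ]
puck top edge [0.5331 0.0769 0.062 ]
padLeftTop [0.4838 0.1265 0.042 ]
padLow [0.5255 0.1293 0.042 ]
```

Call:
drive_tool(
  commands=[
    {"hand": 0.7,"translation": [2,0,0.5],"angular": [0,0,0]},
    {"hand": 0.7,"translation": [4,0,0.5],"angular": [0,0,0]},
    {"hand": 0.7,"translation": [6,0,0.5],"angular": [0,0,0]},
    {"hand": 0.7,"translation": [6,0,0.5],"angular": [0,0,0]},
  ],
)

```text
t: 9.3
eef_pos: [0.5111, 0.1084, 0.0523]
tool_rot: [0.0, -0.015, 1.0, -0.0]
contact_force: [-2.2, -0.2, 3.2]
gripper_width: 0.7
grasp_force: 2.0
```

```bash
python3 pk.py; python3 pk.py
```

```text
puck [187.48366013 210.29411765] [  0   4  15  13 153] [0.5537 0.0748 0.063 ]
[0.5111 0.1084 0.0523] [-3.27 -0.66  3.39] 1.946263183026531
puck [187.52258065 210.33548387] [  0   4  15  14 155] [0.5536 0.0747 0.063 ]
[0.5111 0.1085 0.0523] [-2.15  0.3   4.09] 1.943106332237221
```

Call:
drive_tool(
  commands=[
    {"hand": 0.7,"translation": [1,0,0],"angular": [0,0,0.04]},
    {"hand": 0.7,"translation": [2.5,0,0],"angular": [0,0,0.08]},
    {"hand": 0.7,"translation": [4,0,0],"angular": [0,0,0.11]},
    {"hand": 0.7,"translation": [5,0,0],"angular": [0,0,0.14]},
    {"hand": 0.7,"translation": [5,0,0],"angular": [0,0,0.14]},
  ],
)

```text
t: 10.02
eef_pos: [0.5164, 0.1088, 0.0524]
tool_rot: [0.0, -0.085, 0.996, 0.0]
contact_force: [0.0, 1.5, 4.1]
gripper_width: 0.701
grasp_force: 2.0
```

```bash
python3 pk.py; python3 pk.py
```

```text
puck [187.1483871  210.18709677] [  0   4  15  14 155] [0.554  0.0758 0.063 ]
[0.5163 0.1088 0.0524] [-0.39  0.42  3.76] 1.970319802640006
puck [187.20261438 210.23529412] [  1   4  14  14 153] [0.5539 0.0756 0.063 ]
[0.5164 0.1088 0.0524] [-0.72  0.54  3.45] 1.9654688180889934
```

Call:
drive_tool(
  commands=[
    {"hand": 0.7,"translation": [1,0,0],"angular": [0,0,0.02]},
    {"hand": 0.7,"translation": [2,0,0],"angular": [0,0,0.04]},
    {"hand": 0.7,"translation": [2,0,0],"angular": [0,0,0.04]},
  ],
)

```text
t: 10.5
eef_pos: [0.5177, 0.1088, 0.0522]
tool_rot: [-0.0, -0.105, 0.994, 0.0]
contact_force: [-1.9, 1.3, 4.3]
gripper_width: 0.7
grasp_force: 2.2
```

```bash
python3 pk.py; python3 pk.py
python3 - <<'E'
from h import *
a=bot.read_camera('wrist')
cv2.imwrite('pics/w7.png',cv2.resize(a[200:350,130:330,::-1],(800,600),interpolation=cv2.INTER_CUBIC))
E
```

```text
puck [186.99342105 209.10526316] [  0   3  15  14 152] [0.5571 0.0762 0.063 ]
[0.5177 0.1087 0.0522] [-1.64  0.97  3.47] 2.1796232584529207
puck [187.        209.0974026] [  0   3  15  14 154] [0.5571 0.0762 0.063 ]
[0.5177 0.1087 0.0522] [-1.48  1.76  3.76] 2.1747928320473875
```

View pics/w7.png

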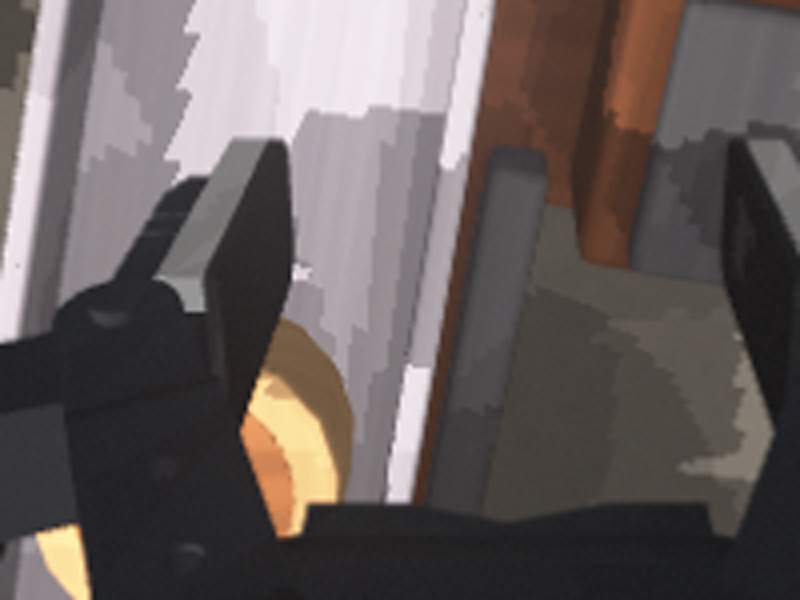

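Call:
drive_tool(
  commands=[
    {"hand": 0.7,"translation": [-1,0,0],"angular": [0,0,-0.02]},
    {"hand": 0.7,"translation": [-2,0,0],"angular": [0,0,-0.04]},
    {"hand": 0.7,"translation": [-3,0,0],"angular": [0,0,-0.06]},
    {"hand": 0.7,"translation": [-3,0,0],"angular": [0,0,-0.06]},
    {"hand": 0.7,"translation": [-3,0,0],"angular": [0,0,-0.06]},
  ],
)

```text
t: 11.28
eef_pos: [0.5156, 0.1083, 0.0525]
tool_rot: [0.001, -0.075, 0.997, -0.0]
contact_force: [1.5, -1.2, 4.0]
gripper_width: 0.701
grasp_force: 1.9
```

```bash
python3 pk.py; python3 pk.py
```

```text
puck [187.22485207 209.52071006] [  0   3  15  15 169] [0.5559 0.0756 0.063 ]
[0.5156 0.1083 0.0525] [ 1.85 -1.07  4.47] 1.9245590683294722
puck [187.26744186 209.61627907] [  0   3  15  15 172] [0.5556 0.0754 0.063 ]
[0.5156 0.1083 0.0525] [ 1.66 -1.2   3.35] 1.9250143405815834
```

Call:
drive_tool(
  commands=[
    {"hand": 0.7,"translation": [0,0,0],"angular": [0,0,0]},
    {"hand": 0.7,"translation": [0,0,0],"angular": [0,0,0]},
    {"hand": 0.7,"translation": [0,0,0],"angular": [0,0,0]},
    {"hand": 0.7,"translation": [0,0,0],"angular": [0,0,0]},
    {"hand": 0.7,"translation": [0,0,0],"angular": [0,0,0]},
    {"hand": 0.7,"translation": [0,0,0],"angular": [0,0,0]},
    {"hand": 0.7,"translation": [0,0,0],"angular": [0,0,0]},
    {"hand": 0.7,"translation": [0,0,0],"angular": [0,0,0]},
  ],
)

```text
t: 12.38
eef_pos: [0.5149, 0.1086, 0.0523]
tool_rot: [-0.0, -0.075, 0.997, -0.0]
contact_force: [3.3, -1.5, 3.4]
gripper_width: 0.706
grasp_force: 1.9
```

```bash
python3 pk.py
python3 - <<'E'
from h import *
# sub-pixel look: intensity profile along the chute through the puck
im=bot.read_camera('top').astype(int)
print(im[200:232,186:189].mean(1).round().astype(int).tolist())
E
```

```text
puck [187.34319527 209.52662722] [  0   3  15  14 169] [0.5559 0.0752 0.063 ]
[0.5149 0.1086 0.0523] [ 3.28 -1.65  4.55] 1.9467622927686534
[[219, 212, 215], [216, 207, 208], [213, 185, 165], [236, 197, 141], [246, 211, 141], [240, 191, 125], [223, 153, 98], [209, 136, 85], [209, 135, 83], [213, 139, 85], [216, 140, 87], [214, 138, 87], [218, 140, 87], [226, 149, 92], [236, 170, 109], [247, 205, 138], [240, 202, 144], [184, 153, 124], [110, 103, 98], [119, 119, 121], [149, 149, 151], [162, 163, 163], [150, 150, 151], [104, 105, 105], [57, 56, 58], [40, 41, 43], [83, 82, 84], [165, 160, 162], [222, 215, 217], [238, 232, 235], [237, 233, 234], [238, 233, 235]]
```

The puck stays put when the finger backs off, so gravity isn't pressing it against the finger. I'll bring the finger firmly up against it again and check that contact lasts, using the rise in pad force.

Call:
drive_tool(
  commands=[
    {"hand": 0.7,"translation": [1,0,0],"angular": [0,0,0.02]},
    {"hand": 0.7,"translation": [2,0,0],"angular": [0,0,0.04]},
    {"hand": 0.7,"translation": [3,0,0],"angular": [0,0,0.06]},
    {"hand": 0.7,"translation": [4.5,0,0],"angular": [0,0,0.06]},
    {"hand": 0.7,"translation": [4.5,0,0],"angular": [0,0,0.06]},
  ],
)

```text
t: 13.1
eef_pos: [0.5181, 0.1087, 0.0518]
tool_rot: [-0.001, -0.105, 0.994, 0.0]
contact_force: [-3.4, 0.8, 4.3]
gripper_width: 0.698
grasp_force: 2.4
```

```bash
for i in 1 2 3; do python3 pk.py; done
```

```text
puck [187.04635762 208.87417219] [  0   3  15  14 151] [0.5577 0.0761 0.063 ]
[0.5183 0.1087 0.0519] [-2.83  1.25  3.79] 2.3857460415456444
puck [187.         208.85034014] [  0   3  15  14 147] [0.5578 0.0762 0.063 ]
[0.5185 0.1087 0.052 ] [-4.3   0.53  4.13] 2.3518341406452237
puck [187.02684564 208.95973154] [  0   3  15  14 149] [0.5575 0.0761 0.063 ]
[0.5187 0.1086 0.052 ] [-3.86  0.57  4.36] 2.3228732520783524
```

Call:
drive_tool(
  commands=[
    {"hand": 0.7,"translation": [0,0,0],"angular": [0,0,0]},
    {"hand": 0.7,"translation": [0,0,0],"angular": [0,0,0]},
    {"hand": 0.7,"translation": [0,0,0],"angular": [0,0,0]},
    {"hand": 0.7,"translation": [0,0,0],"angular": [0,0,0]},
    {"hand": 0.7,"translation": [0,0,0],"angular": [0,0,0]},
    {"hand": 0.7,"translation": [0,0,0],"angular": [0,0,0]},
  ],
)

```text
t: 14.0
eef_pos: [0.5195, 0.1085, 0.0523]
tool_rot: [0.0, -0.105, 0.994, -0.0]
contact_force: [-4.7, 0.8, 4.3]
gripper_width: 0.703
grasp_force: 2.2
```

```bash
python3 pk.py; python3 pk.py; python3 -c "
from h import *
o=bot.get_obs();print(o['t'],o['torque'])
im=bot.read_camera('top').astype(int)
print(im[200:232,186:189,0].mean(1).round().astype(int).tolist())"
```

```text
puck [187.07189542 208.4379085 ] [  0   2  15  14 153] [0.5589 0.076  0.063 ]
[0.5195 0.1085 0.0523] [-4.34 -0.11  4.28] 2.231725326873857
puck [187.1038961  208.42857143] [  0   2  15  14 154] [0.5589 0.0759 0.063 ]
[0.5195 0.1085 0.0523] [-3.78  0.49  4.73] 2.231035997519939
14.1 [0.17121405 0.87099072 0.09325729]
[218, 207, 221, 240, 243, 229, 215, 209, 211, 216, 216, 219, 222, 212, 178, 128, 120, 149, 158, 148, 105, 58, 38, 57, 125, 211, 235, 238, 238, 238, 237, 237]
```

```bash
python3 -c "
from h import *
print(bot.hand_in());o=bot.get_obs();print(o['t'],o['eef_pos'],o['grasp_force'])"
```

```text
the job is handed in; nothing more can be done
None
the job is handed in; nothing more can be done
```

I handed the job in at about 14 s, but no verdict came back. The paddle was held about 11 of 12 mm down by one finger, with the puck still in the chute against the other. That contact is inferred: the puck moved uphill with the finger and the pad force rose, because the puck had stopped short and I had to bring the finger up to it.

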